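Clamp an organ pipe in the hinged bench clamp

TASK

Take the metal organ pipe from its wooden rest and lay it in the lower half of the open hinged bench clamp, with the copper collar down in the clamp's slot (between the red marks), and let go of it there. Then swing the clamp's upper half (the steel bar is its handle) over it without slamming it, press it fully home so that the two halves meet edge to edge, and let go. Leave the file and the two bottles beside them where they are.

Things in the scene. Friction and masses are not known exactly. Their poses are not given: they have to be found in the camera images.
- pipe: Loose metal organ pipe, about 0.25 kg, lying level on the rest. Origin on its axis, at the place to grip. Its y axis runs along the pipe: silver cylinder 40 mm in diameter from y = -95 to +57 mm, copper collar (54 mm in diameter) from y = +57 to +65 mm, cone tapering to 16 mm in diameter at y = +105 mm. Its roll does not matter.
- pipe_collar (a point): Centre of the pipe's copper collar, on the pipe axis, 61 mm along +y from the pipe's origin.
- rest: Fixed pale wooden rest that holds the pipe at the start, pipe axis 45 mm above the bench, along the rest's y axis. Origin on the bench below the pipe's origin (give or take 4 mm along y). Base plate 100 x 150 mm, 10 mm thick; two V blocks 35 mm high, 68 mm wide (x), at y = -72 to -50 and +36 to +50 mm; room for fingers between them.
- clamp: Fixed lower half of the wooden clamp. Origin on the bench below its middle; y along the V groove, x across, hinge on the -x side. Base plate 120 x 190 x 12 mm; on it V blocks 88 mm wide (x), rims 58 mm above the bench, 90 degree grooves 29 mm deep, at y = -75 to -35, +35 to +53 and +69 to +85 mm. Between y = -35 and +35 only the base plate: room for fingers.
- seat_mid (a point): Where the pipe's origin belongs, fixed to the clamp: 57 mm above the bench over the clamp's origin. Axes as the clamp's; the pipe's y axis must point as this y axis (cone end towards the slot end).
- seat_slot (a point): Where the collar's centre belongs, fixed to the clamp: middle of the 16 mm slot between the last two V blocks, 61 mm along the clamp's +y from seat_mid. Red marks on the base plate show it. The 8 mm collar has 4 mm play either way; outside the slot it keeps the pipe from going down.
- lid (a joint): Angle of the clamp's upper half (rad): 0 closed, rims edge to edge; grows as it opens, to 2.75; starts open at 2.2 to 2.6. It (0.4 kg, mirrored V blocks, 88 mm wide, 58 mm thick with back plate, 170 mm long) swings up and over from the -x side. Stiff hinge (0.3 N m): it stays where it is left and does not fall shut, it must be brought down and pressed home.
- lid_hinge (a point): On the hinge axis, in the clamp's frame 44 mm towards -x and 58 mm above the bench, at y = 0. The hinge axis is the clamp's y axis.
- lid_bar (a point): Middle of the steel bar (10 mm in diameter, 108 mm long, parallel to the hinge) on the upper half's free edge; pinched from above it turns in the grip. 29 mm gap to the block edge; posts at y = -50 and +50 mm. In the clamp's frame, at joint angle q: x = -44 + 122 cos q - 15 sin q, z = 58 + 122 sin q + 15 cos q mm.
- file: Loose flat file, 215 mm long, with a wooden handle, lying on the bench between rest and clamp. Leave it.
- squeeze_bottle: Loose white bottle with red cap, 56 mm in diameter, 150 mm high, standing to the robot's right. Leave it.
- water_bottle: Loose clear bottle with blue cap, 64 mm in diameter, 200 mm high, standing to the robot's left. Leave it.
Things that resemble listed ones, but are neither listed nor needed, are in the scene too. Leave any green look-alike of the pipe alone.

How it is judged:
By the outcome, as a careful person would: the job done as asked, in the order asked, and still so for the second after the job is handed in, with the robot touching nothing.
It also fails if it takes over 64 s, if anything falls off the work surface, if the arm or the gripper's body presses on something with over 40 N, if the wrist force passes 120 N, or if a joint passes its speed limit or range.

ROBOT

A 7-joint arm with a two-finger parallel gripper is mounted at the origin on the work surface. World frame = base frame: x ahead of the robot, y to its left, z up, the work surface at z = 0. Lengths are in m, angles in rad, forces in N, time in s.
With the tool pointing down it reaches from about 0.35 to 0.9 m from the base axis. Payload 8.1 kg.
Tool frame: the origin (TCP) lies on the centre line of the jaws, within the pads' length; the fingertips stand arm.tips_ahead ahead of it and the grasp point (between the pads) lies 8 mm behind it (arm.tips_ahead is the distance from the TCP to the fingertips, in m); z points along the fingers, y is the direction in which the jaws open and shut (so a half turn about z gives the same grasp; the last joint's range is limited). The gripper opens to 92 mm and grips with 3 to 60 N. Pads are 19 mm wide; open, the fingers measure 130 mm over their backs; the gripper's body (75 mm by 190 mm) begins 47 mm behind the grasp point.
Start: joints at [-1.421, 0.434, 0.025, 1.573, -0.012, 1.134, -0.075], TCP at [0.156, 0.605, 0.238] pointing down, gripper open.
Joint ranges: [-2.62, 2.62], [-0.44, 2.09], [-1.27, 1.32], [0.08, 2.57], [-1.32, 4.46], [0.12, 2], [-2.74, 2.74]. Speed limits (rad/s): [2.22, 2.22, 3.01, 3.01, 3.14, 3.14, 3.14].

INTERFACE

Orientations are given as a rotation vector (axis times angle).
In Python, from cell import arm gives the robot as it stands. The module is installed in compiled form; this text tells all that it offers.
- The arm moves only by the tool jog_arm, never from a script. Its argument "moves" is a list of rows, each an object with "twist": the turn, a rotation vector about the tool's x, y, z in units of 10 degrees (1.0 is 10 degrees), a list of three; "xyz": the shift along the tool's x, y, z in units of 60 mm (1.0 is 60 mm), a list of three; "grip": the closure, from -1 (fully open) to 1 (shut). A call has 1 to 5 rows; each row is the pose to reach, as a shift and turn from the pose commanded when the call began, along the tool's axes at that moment; what a row does not reach only later rows make up. A row lasts 1/8 s, in which the tool goes at most 62.5 mm and 10.7 degrees, less where a joint would pass 70% of its speed; a pose out of reach is approached as far as the arm can. A call with a gripper value outside its range is refused whole. The fingers move at their own pace and stop on an object; "force" is the grip in N (left out, the last holds). Time passes only in rows, so rows that repeat a pose let the fingers close. It gives the time, the measured TCP pose, the force and the opening at its end, in the units of the state.
- arm.observe(): the state, without advancing time (a new reading comes with each control period).
- arm.get_image(name): name is "scene" or "top"; returns the picture (420x560x3 uint8, blue, green, red); there is no depth.
- arm.camera_params(name): a dict with "mtx" (3x3 intrinsics, pixels), "T" (4x4, takes a point from camera to world coordinates). Camera axes: x right, y down, z forward; pixel columns grow to the right and rows downward; lengths in m; the calibration is good to about 2 mm. A picture is of the moment at which its call begins. camera_params takes no time and is no camera call.
- arm.sign_off(): hands the job in, once; it reports no verdict.
The state is a dict: "clock": time; "joints": joint angles; "dq": joint speeds; "joint_efforts": joint torques, N m; "position": TCP position; "ee_rot": TCP orientation; "force": force on the tool from outside, world axes, zero at the start; "ft_torque": the same for the moment, N m; "width": opening from 0.0 (shut) to 1.0 (fully open).
Only numpy, scipy, OpenCV 4.12 (cv2) and the standard library are available. Lean on these libraries where they do the work, as an engineer would, in place of code of your own. Each camera call takes 0.05 s, during which the arm holds its last target. There are 200 camera calls.

## Working session

There is one attempt and no reset: what is moved stays moved. The work goes in short steps, Python scripts to look and compute and a tool call to move; the robot and the scene stay as the last step left them, time stands still between calls to the robot, and variables do not carry over. Pictures are saved under pics/ and viewed, about 8 in all and at most 12, crops included, and the job is handed in when it is done.

Besides the shell and the picture viewer there is one more tool, called after "Call:" as name(argument=value, ...), one argument or row to a line, values as JSON. jog_arm: Moves the arm, as the interface text tells. Its arguments: {"type":"object","properties":{"moves":{"type":"array","items":{"type":"object","properties":{"twist":{"type":"array","items":{"type":"number"}},"xyz":{"type":"array","items":{"type":"number"}},"grip":{"type":"number"}}}},"force":{"type":"number"}},"required":["moves"]}

```bash
mkdir -p pics
python3 - <<'E'
from cell import arm
import cv2,numpy as np
for n in("scene","top"):
    cv2.imwrite(f"pics/{n}0.png",arm.get_image(n)); p=arm.camera_params(n); print(n,np.round(p["mtx"],1).tolist(),np.round(p["T"],4).tolist())
s=arm.observe();print({k:np.round(v,3).tolist() for k,v in s.items()},arm.tips_ahead)
E
```

```text
scene [[521.2, 0.0, 284.3], [0.0, 521.2, 218.3], [0.0, 0.0, 1.0]] [[0.6651, 0.4732, -0.5777, 1.2866], [0.7468, -0.4275, 0.5095, -0.7309], [-0.0059, -0.7703, -0.6377, 0.9751], [0.0, 0.0, 0.0, 1.0]]
top [[452.5, 0.0, 274.8], [0.0, 452.5, 210.5], [0.0, 0.0, 1.0]] [[-0.0068, -0.9928, 0.1195, 0.3429], [-0.9999, 0.0085, 0.0141, -0.0099], [-0.015, -0.1194, -0.9927, 1.2319], [0.0, 0.0, 0.0, 1.0]]
{'clock': 0.1, 'joints': [-1.421, 0.435, 0.025, 1.574, -0.012, 1.134, -0.075], 'dq': [0.002, -0.002, -0.001, -0.003, -0.001, -0.0, -0.001], 'joint_efforts': [0.005, -66.912, 0.989, -31.515, -0.06, 0.037, 0.0], 'position': [0.156, 0.605, 0.237], 'ee_rot': [-0.396, -3.116, 0.002], 'force': [-0.394, 0.144, 0.224], 'ft_torque': [0.01, 0.019, 0.033], 'width': 1.0} 0.011
```

View pics/scene0.png

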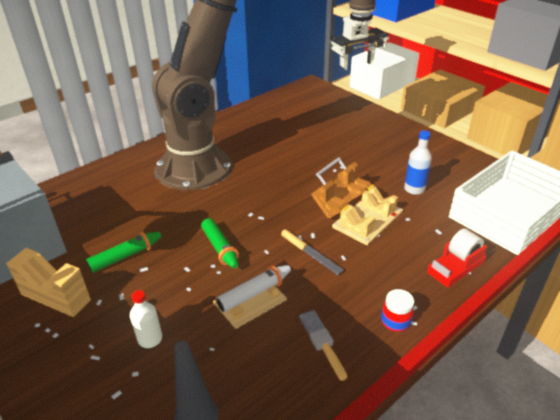

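View pics/top0.png

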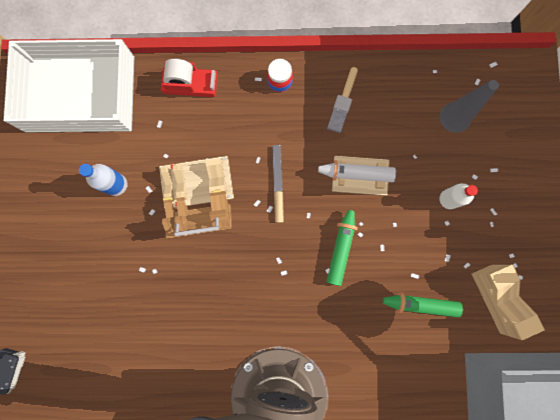

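The scene view shows the pipe on its rest at (250,290) and the clamp at (365,215) with its dark lid and bar at (330,170). The top view shows the pipe at (360,172) with its cone pointing left (+y), the clamp at (197,182) and the bar at (197,231).

```bash
python3 - <<'E'
import cv2,numpy as np
a=cv2.imread("pics/top0.png");s=cv2.imread("pics/scene0.png")
A=cv2.resize(a[145:245,150:245],(475,500),interpolation=cv2.INTER_CUBIC)[:, :400]
A=cv2.resize(a[150:245,155:240],None,fx=4.5,fy=4.5,interpolation=cv2.INTER_CUBIC)
B=cv2.resize(a[145:205,312:402],None,fx=4.5,fy=4.5,interpolation=cv2.INTER_CUBIC)
C=np.zeros((430,800,3),np.uint8);C[:A.shape[0],:A.shape[1]]=A;C[:B.shape[0],390:390+B.shape[1]]=B
cv2.imwrite("pics/crop1.png",C)
E
cat > h.py <<'E'
import numpy as np,cv2
from cell import arm
from scipy.spatial.transform import Rotation as R
def ray(n,u,v,z):
    p=arm.camera_params(n);T=np.array(p["T"]);d=T[:3,:3]@np.linalg.solve(np.array(p["mtx"]),[u,v,1]);o=T[:3,3]
    return o+d*(z-o[2])/d[2]
def proj(n,X):
    p=arm.camera_params(n);T=np.array(p["T"]);c=T[:3,:3].T@(np.array(X)-T[:3,3]);q=np.array(p["mtx"])@c;return q[:2]/q[2]
def rel(pos,rot):
    "units for move from current pose to target"
    s=arm.observe();r0=R.from_rotvec(s["ee_rot"])
    return np.round(r0.inv().apply(np.array(pos)-s["position"])/.06,3),np.round(np.degrees((r0.inv()*rot).as_rotvec())/10,3)
def down(yaw):
    "tool down, tool y axis (jaw) at world angle yaw from x"
    y=np.array([np.cos(yaw),np.sin(yaw),0]);z=np.array([0,0,-1.]);return R.from_matrix(np.c_[np.cross(y,z),y,z])
E
python3 - <<'E'
from h import *
a=cv2.imread("pics/top0.png");hsv=cv2.cvtColor(a,cv2.COLOR_BGR2HSV)
c=hsv[150:195,315:400]
m=((c[...,1]<60)&(c[...,2]>90)).astype(np.uint8)
n,l,st,ce=cv2.connectedComponentsWithStats(m)
k=1+np.argmax(st[1:,4]);pts=np.argwhere(l==k)[:,::-1]+[315,150];print(st[k],ce[k]+[315,150]);print(cv2.minAreaRect(pts.astype(np.float32)))
s=arm.observe();print(R.from_rotvec(s["ee_rot"]).as_matrix().round(3))
E
```

```text
[ 22  13  59  19 869] [366.43268124 172.38780207]
((366.16473388671875, 172.3588104248047), (58.36603927612305, 15.109210968017578), 4.39870548248291)
[[-0.968  0.25  -0.   ]
 [ 0.25   0.968 -0.001]
 [-0.    -0.001 -1.   ]]
```

View pics/crop1.png

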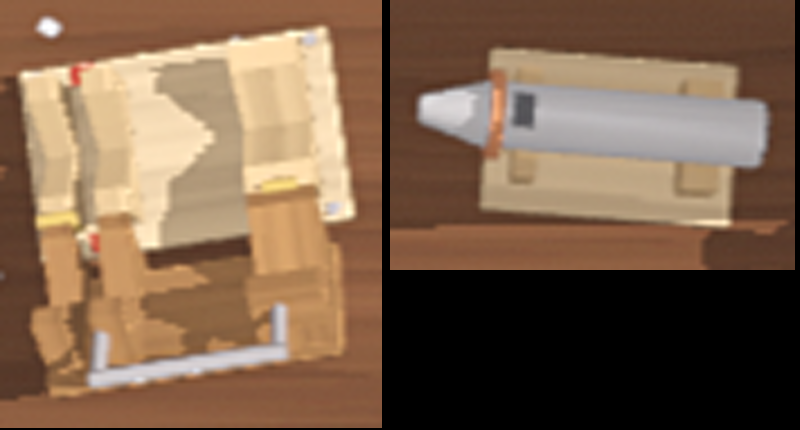

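Run:
```python
from h import *
t=lambda u,v,z:ray("top",u,v,z)
L=lambda x,y:(155+x/4.5-.4,150+y/4.5-.4); P=lambda x,y:(312+(x-390)/4.5-.4,145+y/4.5-.4)
c1=t(*P(497,115),.045);e=t(*P(767,133),.045);tip=t(*P(418,108),.045)
d=(c1-e)[:2];print("pipe collar",c1,"end",e,"tip",tip,np.linalg.norm(d),np.degrees(np.arctan2(d[1],d[0])),"tipdist",np.linalg.norm(tip-c1))
u=d/np.linalg.norm(d);print("origin",c1[:2]-.061*u)
tr=t(*L(326,28),.012);br=t(*L(353,215),.012);tl=t(*L(22,72),.012)
r1=t(*L(80,74),.012);r2=t(*L(95,243),.012)
print("corners",tr,br,np.linalg.norm(tr-br),"tl",tl,np.linalg.norm(tl-tr),"red",r1,r2,np.linalg.norm(r1-r2))
for d in(tr-br,r1-r2,tl-tr):print(np.degrees(np.arctan2(d[1],d[0])))
for z in(.13,.15,.17):
  b1=t(*L(97,380),z);b2=t(*L(286,352),z);print(z,b1,b2,np.linalg.norm(b1-b2))
```

```text
pipe collar [ 0.59270221 -0.1553219   0.045     ] end [ 0.58029644 -0.31420138  0.045     ] tip [ 0.59739314 -0.108668    0.045     ] 0.15936308171684807 85.53523842481623 tipdist 0.04688913492010891
origin [ 0.58795361 -0.21613679]
corners [0.64289562 0.13816466 0.012     ] [0.5267992  0.12108663 0.012     ] 0.11734579751253282 tl [0.61727014 0.32472741 0.012     ] 0.18831442997986547 red [0.61565912 0.28901123 0.012     ] [0.51104659 0.27775523 0.012     ] 0.10521634027623315
8.36831471950948
6.141231648985789
97.82096760611559
0.13 [0.41962072 0.24737926 0.13      ] [0.43405519 0.14457597 0.13      ] 0.10381171104162656
0.15 [0.4182284  0.24270959 0.15      ] [0.43240089 0.14177214 0.15      ] 0.10192756419418421
0.17 [0.41683608 0.23803992 0.17      ] [0.43074659 0.13896832 0.17      ] 0.1000434173467418
```

Run:
```python
from h import *
from scipy.optimize import brentq
C=np.array([.5717,.2234]);a=np.radians(8.1);ex=np.array([np.cos(a),np.sin(a)]);ey=np.array([-ex[1],ex[0]])
L=lambda x,y:(155+x/4.5-.4,150+y/4.5-.4)
bx=lambda q:(-44+122*np.cos(q)-15*np.sin(q))/1e3
bz=lambda q:(58+122*np.sin(q)+15*np.cos(q))/1e3
f=lambda q:(ray("top",*((np.array(L(97,380))+L(286,352))/2),bz(q))[:2]-C)@ex-bx(q)
q=brentq(f,1.9,2.75);print("q",q,bx(q),bz(q),(ray("top",*((np.array(L(97,380))+L(286,352))/2),bz(q))[:2]-C)@ey)
for y in(-.054,.054):print("scene px",proj("scene",[*(C+bx(q)*ex+y*ey),bz(q)]))
print(proj("scene",[.5927,-.1553,.045]),proj("scene",[*(C+.061*ey),.012]))
print(rel([.588,-.216,.18],down(np.radians(-4.5))))
```

```text
q 2.4391532671484795 -0.14680996962707293 0.12537291848569676 -0.0059247647208483835
scene px [317.73552535 174.30471227]
scene px [339.872776   158.26736195]
[273.6681991  275.82554286] [379.23566713 206.78090196]
(array([-10.389, -11.441,   0.968]), array([-6.000e-03,  6.000e-03,  8.001e+00]))
```

Call:
jog_arm(
  moves=[
    {"twist": [0,0,1],"xyz": [-3.4,-3.8,0.3],"grip": -1},
    {"twist": [0,0,2],"xyz": [-3.4,-3.8,0.3],"grip": -1},
    {"twist": [0,0,3],"xyz": [-3.4,-3.8,0.3],"grip": -1},
    {"twist": [0,0,4],"xyz": [-3.4,-3.8,0.3],"grip": -1},
    {"twist": [0,0,5],"xyz": [-3.4,-3.8,0.3],"grip": -1},
  ],
)

```text
clock: 0.72
position: [0.2975, 0.331, 0.2195]
ee_rot: [-1.685, -2.652, 0.0]
force: [0.3, 1.1, -0.2]
width: 1.001
```

Run:
```python
from h import *
print(rel([.588,-.216,.18],down(np.radians(-4.5))),arm.observe()["clock"])
```

```text
(array([-10.311,   0.51 ,   0.659]), array([-1.000e-03,  0.000e+00,  2.964e+00])) 0.725
```

Call:
jog_arm(
  moves=[
    {"twist": [0,0,1],"xyz": [-5.2,0.3,0.3],"grip": -1},
    {"twist": [0,0,2],"xyz": [-5.2,0.3,0.3],"grip": -1},
    {"twist": [0,0,3],"xyz": [-5.2,0.3,0.3],"grip": -1},
    {"twist": [0,0,3],"xyz": [-5.2,0.3,0.3],"grip": -1},
    {"twist": [0,0,3],"xyz": [-5.2,0.3,0.3],"grip": -1},
  ],
)

```text
clock: 1.35
position: [0.4477, 0.0584, 0.2017]
ee_rot: [-2.306, -2.133, -0.001]
force: [1.1, 1.7, -0.2]
width: 1.0
```

Run:
```python
from h import *
print(rel([.588,-.216,.18],down(np.radians(-4.5))),arm.observe()["clock"])
```

```text
(array([-4.377,  2.686,  0.361]), array([ 0.002, -0.003,  0.005])) 1.35
```

Call:
jog_arm(
  moves=[
    {"twist": [0,0,0],"xyz": [-4.38,2.69,0.36],"grip": -1},
    {"xyz": [-4.38,2.69,0.36],"grip": -1,"twist": [0,0,0]},
    {"twist": [0,0,0],"xyz": [-4.38,2.69,0.36],"grip": -1},
    {"twist": [0,0,0],"xyz": [-4.38,2.69,0.36],"grip": -1},
    {"twist": [0,0,0],"xyz": [-4.38,2.69,0.36],"grip": -1},
  ],
)

```text
clock: 1.98
position: [0.5882, -0.2165, 0.1796]
ee_rot: [-2.306, -2.133, 0.0]
force: [1.8, 0.8, 0.7]
width: 0.998
```

Run:
```python
from h import *
print(rel([.588,-.216,.041],down(np.radians(-4.5))),arm.observe()["clock"])
t=arm.get_image("top");s=arm.get_image("scene")
A=cv2.resize(t[140:215,305:410],None,fx=3.8,fy=3.8);B=cv2.resize(s[230:340,190:310],None,fx=3.3,fy=3.3)
C=np.zeros((400,800,3),np.uint8);C[:A.shape[0],:A.shape[1]]=A;C[:B.shape[0],400:400+B.shape[1]]=B
cv2.imwrite("pics/p2.png",C)
```

```text
(array([ 7.000e-03, -2.000e-03,  2.309e+00]), array([-0.002, -0.002,  0.002])) 1.975
```

View pics/p2.png

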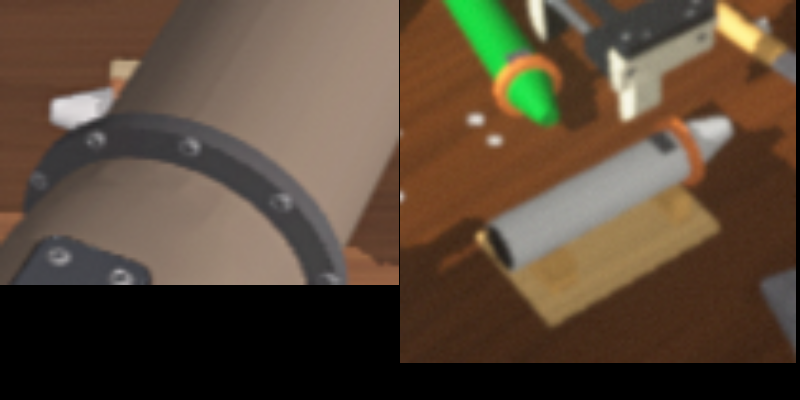

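The picture shows the gripper above the pipe. In the scene view the collar centre is at about (276,275) and the open end at about (220,303). I'll cross-check these against the top-view position.

Run:
```python
from h import *
for n,(x,y) in dict(collar=(685,150),end=(500,242)).items():
    print(n,ray("scene",190+(x-400)/3.3-.4,230+y/3.3-.4,.045))
```

```text
collar [ 0.59450258 -0.14935684  0.045     ]
end [ 0.57492949 -0.30625353  0.045     ]
```

Call:
jog_arm(
  moves=[
    {"twist": [0,0,0],"xyz": [0.05,0,0.9],"grip": -1},
    {"twist": [0,0,0],"xyz": [0.05,0,1.6],"grip": -1},
    {"twist": [0,0,0],"xyz": [0.05,0,2.1],"grip": -1},
    {"twist": [0,0,0],"xyz": [0.05,0,2.3],"grip": -1},
    {"twist": [0,0,0],"xyz": [0.05,0,2.3],"grip": -1},
  ],
)

```text
clock: 2.7
position: [0.5875, -0.2114, 0.0419]
ee_rot: [-2.306, -2.132, 0.001]
force: [0.9, 0.4, 0.3]
width: 1.001
```

Call:
jog_arm(
  force=25,
  moves=[
    {"twist": [0,0,0],"xyz": [0,0,0],"grip": 0.3},
    {"twist": [0,0,0],"xyz": [0,0,0],"grip": 0.5},
    {"twist": [0,0,0],"xyz": [0,0,0],"grip": 1},
    {"twist": [0,0,0],"xyz": [0,0,0],"grip": 1},
    {"twist": [0,0,0],"xyz": [0,0,0],"grip": 1},
  ],
)

```text
clock: 3.32
position: [0.5878, -0.2116, 0.0423]
ee_rot: [2.307, 2.133, 0.0]
force: [0.2, -1.1, -0.3]
width: 0.507
```

Call:
jog_arm(
  moves=[
    {"twist": [0,0,0],"xyz": [0,0,0],"grip": 1},
    {"twist": [0,0,0],"xyz": [0,0,0],"grip": 1},
    {"twist": [0,0,0],"xyz": [0,0,0],"grip": 1},
  ],
)

```text
clock: 3.7
position: [0.5876, -0.2116, 0.0421]
ee_rot: [-2.307, -2.132, 0.0]
force: [-2.6, 0.3, 1.5]
width: 0.43
```

Call:
jog_arm(
  moves=[
    {"twist": [0,0,0],"xyz": [0,0,-0.3],"grip": 1},
    {"twist": [0,0,0],"xyz": [0,0,-1],"grip": 1},
    {"twist": [0,0,0],"xyz": [0,0,-2],"grip": 1},
    {"twist": [0,0,0],"xyz": [0,0,-2.5],"grip": 1},
    {"twist": [0,0,0],"xyz": [0,0,-2.5],"grip": 1},
  ],
)

```text
clock: 4.32
position: [0.5891, -0.2124, 0.1954]
ee_rot: [2.303, 2.129, 0.005]
force: [-0.6, 0.2, -4.3]
width: 0.428
```

Run:
```python
from h import *
C=np.array([.5717,.2234]);a=np.radians(8.1);ex=np.array([np.cos(a),np.sin(a)])
yv=np.r_[ex,0]; tl=R.from_rotvec(np.radians(15)*np.array([-ex[1],ex[0],0]))
print(rel([*C,.20],down(a)), tl.apply([0,0,-1]))
```

```text
(array([ 7.219, -0.858, -0.087]), array([ 0.031,  0.008, -1.26 ])) [-0.25623698 -0.03646792 -0.96592583]
```

Call:
jog_arm(
  moves=[
    {"twist": [0,0,-0.3],"xyz": [1,-0.1,-0.1],"grip": 1},
    {"twist": [0,0,-0.6],"xyz": [2,-0.25,-0.1],"grip": 1},
    {"twist": [0,0,-1],"xyz": [3,-0.35,-0.1],"grip": 1},
    {"twist": [0,0,-1.26],"xyz": [4,-0.5,-0.1],"grip": 1},
    {"twist": [0,0,-1.26],"xyz": [5,-0.6,-0.1],"grip": 1},
  ],
)

```text
clock: 4.95
position: [0.574, 0.0921, 0.197]
ee_rot: [-2.057, -2.373, 0.002]
force: [1.7, 0.1, -2.9]
width: 0.426
```

Run:
```python
from h import *
C=np.array([.5717,.2234]);a=np.radians(8.1);ex=np.array([np.cos(a),np.sin(a)])
print(rel([*C,.20],down(a)))
```

```text
(array([ 2.171,  0.272, -0.051]), array([-0.011,  0.   ,  0.005]))
```

Call:
jog_arm(
  moves=[
    {"twist": [0.5,0,0],"xyz": [0.9,0.1,0],"grip": 1},
    {"twist": [1,0,0],"xyz": [1.7,0.2,0],"grip": 1},
    {"twist": [1.5,0,0],"xyz": [2.17,0.27,0],"grip": 1},
    {"twist": [1.5,0,0],"xyz": [2.17,0.27,0],"grip": 1},
    {"twist": [1.5,0,0],"xyz": [2.17,0.27,0],"grip": 1},
  ],
)

```text
clock: 5.58
position: [0.5727, 0.2202, 0.197]
ee_rot: [-1.938, -2.232, 0.296]
force: [0.5, -0.7, -2.3]
width: 0.426
```

Run:
```python
from h import *
s=arm.observe();M=R.from_rotvec(s["ee_rot"]).as_matrix();print(s["position"],M.round(3))
ax=s["position"]-.004*M[:,2];print("axis pt",ax)
ex=M[:,0]
for n in("scene","top"):
    print(n,proj(n,ax+.061*ex),proj(n,ax-.095*ex),proj(n,ax+.105*ex))
t=arm.get_image("top");s=arm.get_image("scene");cv2.imwrite("pics/t3.png",t);cv2.imwrite("pics/s3.png",s)
A=cv2.resize(t[140:240,130:240],None,fx=3.6,fy=3.6);B=cv2.resize(s[110:250,300:420],None,fx=3.3,fy=3.3)
C=np.zeros((470,800,3),np.uint8);C[:A.shape[0],:A.shape[1]]=A;C[:B.shape[0],400:400+B.shape[1]]=B
cv2.imwrite("pics/p3.png",C)
```

```text
[0.5727333  0.2202485  0.19696322] [[-0.14   0.956 -0.257]
 [ 0.99   0.135 -0.038]
 [-0.002 -0.26  -0.966]]
axis pt [0.57376136 0.22040004 0.20082588]
scene [386.7224343  153.47735353] [354.37395225 178.79514224] [395.10928142 146.91332302]
top [156.03925321 169.68130106] [222.26174264 159.79483279] [137.35647159 172.47048536]
```

View pics/p3.png

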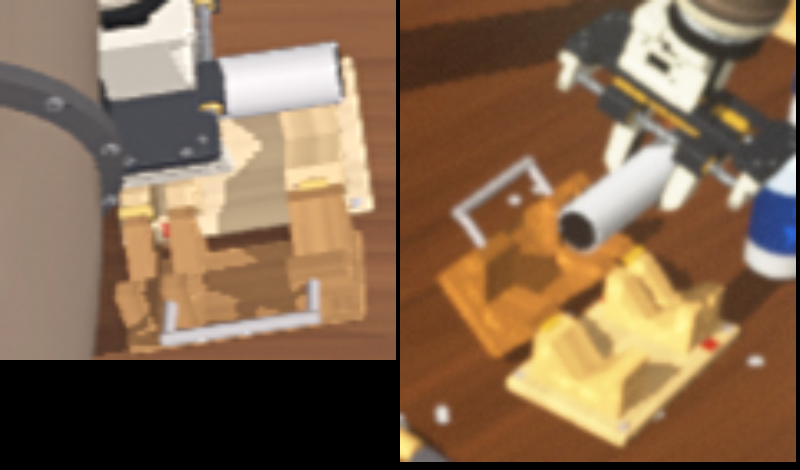

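Run:
```python
from h import *
for n,x,y,z in(("red",710,344,.012),("tr",622,436,.012),("tr0",622,446,0),("br",510,378,.012),("tl",738,328,.012)):
    print(n,ray("scene",300+(x-400)/3.3-.4,110+y/3.3-.4,z))
C=np.array([.5717,.2234]);a=np.radians(8.1);ex=np.array([np.cos(a),np.sin(a)]);ey=np.array([-ex[1],ex[0]])
for p in((60,-95),(-60,-95),(60,95),(55,61)):print(C+p[0]*ex/1e3+p[1]*ey/1e3)
```

```text
red [0.61279016 0.28917812 0.012     ]
tr [0.64125287 0.13984761 0.012     ]
tr0 [0.64148793 0.14129549 0.        ]
br [0.52673083 0.1243923  0.012     ]
tl [0.61506811 0.32555977 0.012     ]
[0.64448704 0.13780183]
[0.5256842  0.12089368]
[0.6177158  0.32590632]
[0.61755633 0.29154101]
```

Run:
```python
from h import *
s=arm.observe();M=R.from_rotvec(s["ee_rot"])
a=np.radians(8.0);T=R.from_rotvec(np.radians(15)*np.array([-np.sin(a),np.cos(a),0]))*down(a)
for z in(.1,.06,.0575):print(rel(np.array([.571,.2253,z])+.004*T.as_matrix()[:,2],T))
```

```text
(array([0.096, 0.406, 1.65 ]), array([ 0.001,  0.004, -0.001]))
(array([0.096, 0.578, 2.294]), array([ 0.001,  0.004, -0.001]))
(array([0.096, 0.589, 2.334]), array([ 0.001,  0.004, -0.001]))
```

Call:
jog_arm(
  moves=[
    {"twist": [0,0,0],"xyz": [0.1,0.09,0.5],"grip": 1},
    {"twist": [0,0,0],"xyz": [0.1,0.23,1.0],"grip": 1},
    {"twist": [0,0,0],"xyz": [0.1,0.38,1.55],"grip": 1},
    {"twist": [0,0,0],"xyz": [0.1,0.41,1.65],"grip": 1},
    {"twist": [0,0,0],"xyz": [0.1,0.41,1.65],"grip": 1},
  ],
)

```text
clock: 6.3
position: [0.5706, 0.2266, 0.097]
ee_rot: [-1.938, -2.232, 0.293]
force: [-0.0, 0.7, -2.3]
width: 0.429
```

Run:
```python
from h import *
a=np.radians(8.0);T=R.from_rotvec(np.radians(15)*np.array([-np.sin(a),np.cos(a),0]))*down(a)
for z in(.075,.06,.0575):print(rel(np.array([.571,.2253,z])+.004*T.as_matrix()[:,2],T))
t=arm.get_image("top");s=arm.get_image("scene");cv2.imwrite("pics/t4.png",t);cv2.imwrite("pics/s4.png",s)
A=cv2.resize(t[140:240,130:240],None,fx=3.6,fy=3.6);B=cv2.resize(s[110:250,300:420],None,fx=3.3,fy=3.3)
C=np.zeros((470,800,3),np.uint8);C[:A.shape[0],:A.shape[1]]=A;C[:B.shape[0],400:400+B.shape[1]]=B
cv2.imwrite("pics/p4.png",C)
```

```text
(array([-0.022,  0.098,  0.42 ]), array([0.004, 0.002, 0.006]))
(array([-0.022,  0.163,  0.662]), array([0.004, 0.002, 0.006]))
(array([-0.022,  0.173,  0.702]), array([0.004, 0.002, 0.006]))
```

View pics/p4.png

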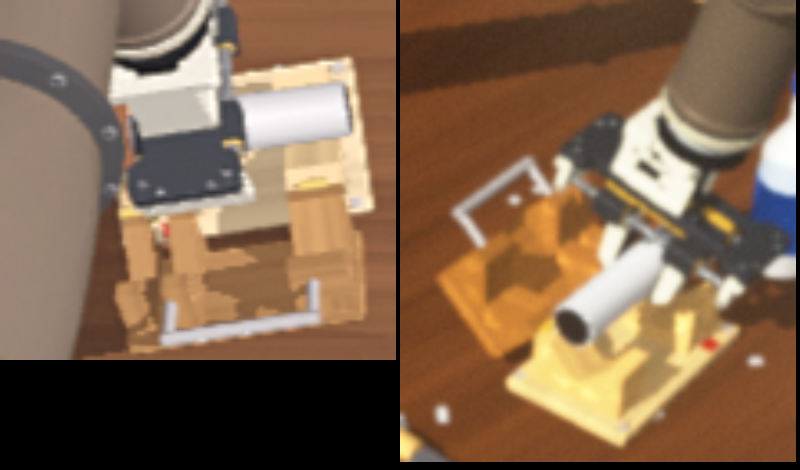

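The pipe hangs over the groove: its end is at top crop (347,110) and it is lined up with the V in the scene crop. I'll lower it.

Call:
jog_arm(
  moves=[
    {"twist": [0,0,0],"xyz": [-0.02,0.06,0.25],"grip": 1},
    {"twist": [0,0,0],"xyz": [-0.02,0.1,0.42],"grip": 1},
    {"twist": [0,0,0],"xyz": [-0.02,0.14,0.56],"grip": 1},
    {"twist": [0,0,0],"xyz": [-0.02,0.165,0.66],"grip": 1},
    {"twist": [0,0,0],"xyz": [-0.02,0.17,0.68],"grip": 1},
  ],
)

```text
clock: 7.02
position: [0.5695, 0.2257, 0.0545]
ee_rot: [-1.936, -2.232, 0.295]
force: [-4.1, -0.7, 10.8]
width: 0.431
```

Call:
jog_arm(
  moves=[
    {"twist": [0,0,0],"xyz": [0,0.005,0.02],"grip": 1},
    {"twist": [0,0,0],"xyz": [0,0.005,0.02],"grip": 1},
  ],
)

```text
clock: 7.28
position: [0.5695, 0.2256, 0.0545]
ee_rot: [-1.936, -2.232, 0.294]
force: [-4.6, -1.3, 13.1]
width: 0.432
```

Run:
```python
from h import *
s=arm.observe();M=R.from_rotvec(s["ee_rot"]).as_matrix();ax=s["position"]-.004*M[:,2];print("axis",ax,s["force"],s["ft_torque"])
ex=M[:,0];[print(n,proj(n,ax-.095*ex)) for n in("scene","top")]
t=arm.get_image("top");s=arm.get_image("scene")
A=cv2.resize(t[140:240,130:240],None,fx=3.6,fy=3.6);B=cv2.resize(s[110:250,300:420],None,fx=3.3,fy=3.3)
C=np.zeros((470,800,3),np.uint8);C[:A.shape[0],:A.shape[1]]=A;C[:B.shape[0],400:400+B.shape[1]]=B
cv2.imwrite("pics/p5.png",C)
```

```text
axis [0.57054617 0.22579409 0.05832928] [-4.64645578 -1.30645109 13.0684469 ] [-0.40348217  1.45602905  0.36369906]
scene [350.71824408 220.11975792]
top [227.24115742 173.41367792]
```

View pics/p5.png

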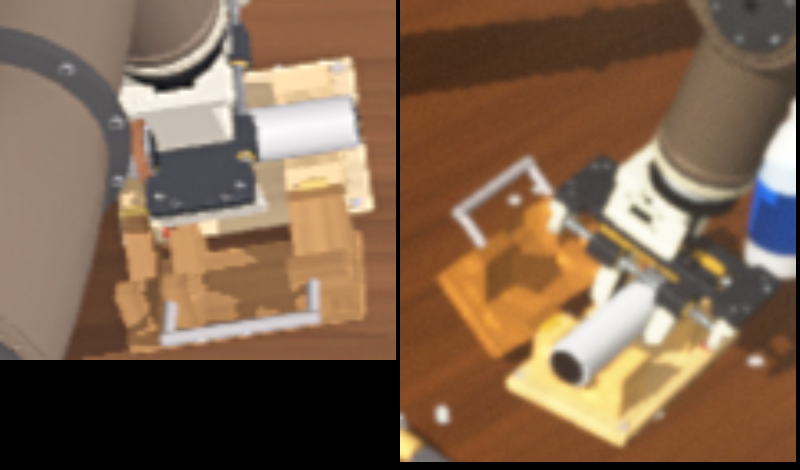

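The pipe's axis is at about 57.4 mm (it was grasped 3 mm above the TCP) with 13 N of contact, which fits a full seat. I'll release it and back out along the tool axis.

Call:
jog_arm(
  moves=[
    {"twist": [0,0,0],"xyz": [0,0,-0.02],"grip": 0.1},
    {"twist": [0,0,0],"xyz": [0,0,-0.02],"grip": -0.2},
    {"twist": [0,0,0],"xyz": [0,0,-0.02],"grip": -0.4},
    {"twist": [0,0,0],"xyz": [0,0,-0.02],"grip": -0.4},
    {"twist": [0,0,0],"xyz": [0,0,-0.02],"grip": -0.4},
  ],
)

```text
clock: 8.0
position: [0.5701, 0.2259, 0.0539]
ee_rot: [-1.937, -2.233, 0.294]
force: [-0.2, -0.2, -1.0]
width: 0.699
```

Call:
jog_arm(
  moves=[
    {"twist": [0,0,0],"xyz": [0,0,-0.3],"grip": -0.4},
    {"twist": [0,0,0],"xyz": [0,0,-1],"grip": -0.4},
    {"twist": [0,0,0],"xyz": [0,0,-2],"grip": -0.4},
    {"twist": [0,0,0],"xyz": [0,0,-3],"grip": -0.4},
    {"twist": [0,0,0],"xyz": [0,0,-3.4],"grip": -0.4},
  ],
)

```text
clock: 8.62
position: [0.6245, 0.2331, 0.2565]
ee_rot: [-1.94, -2.236, 0.286]
force: [0.2, 0.3, -1.1]
width: 0.704
```

Run:
```python
from h import *
t=arm.get_image("top");s=arm.get_image("scene")
A=cv2.resize(t[140:240,130:240],None,fx=3.6,fy=3.6);B=cv2.resize(s[110:250,300:420],None,fx=3.3,fy=3.3)
C=np.zeros((470,800,3),np.uint8);C[:A.shape[0],:A.shape[1]]=A;C[:B.shape[0],400:400+B.shape[1]]=B
cv2.imwrite("pics/p6.png",C)
s=arm.observe();print(s["position"],s["clock"],s["width"])
```

```text
[0.62450874 0.23309482 0.25554099] 8.725 0.6986121441854293
```

View pics/p6.png

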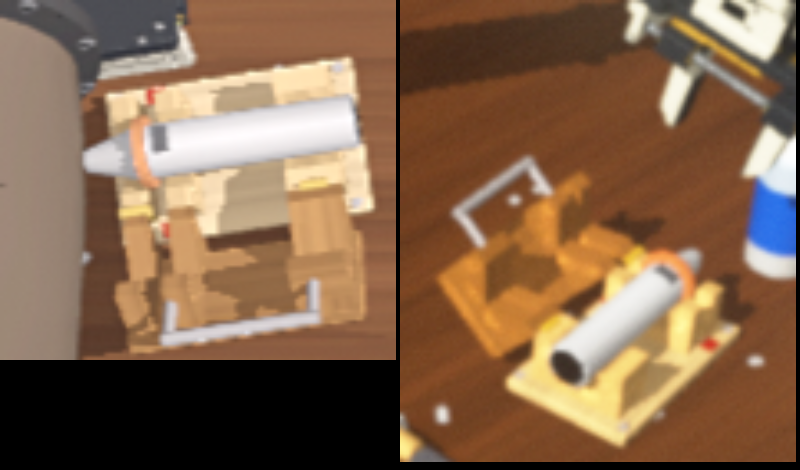

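The collar (scene crop 672,270) is down in the slot and level with the red marks. The bar ends measure (317,174) and (339,158), against predictions of (317.7,174.3) and (339.9,158.3), so q ≈ 2.44 is confirmed.

```bash
cat >> h.py <<'E'
A8=np.radians(8.0);EX=np.array([np.cos(A8),np.sin(A8),0]);EY=np.array([-EX[1],EX[0],0]);C0=np.array([.571,.2243,0])
def bar(q,dx=0,dz=0,y=-.003):
    return C0+((-44+122*np.cos(q)-15*np.sin(q))/1e3+dx)*EX+y*EY+np.array([0,0,(58+122*np.sin(q)+15*np.cos(q))/1e3+dz])
E
python3 - <<'E'
from h import *
print(bar(2.44),rel(bar(2.44,-.002,.08),down(A8)))
E
```

```text
[0.42597984 0.20088926 0.12528584] (array([-0.066, -3.064,  1.664]), array([-1.461, -0.003,  0.009]))
```

Call:
jog_arm(
  moves=[
    {"twist": [-0.5,0,0],"xyz": [0,-0.9,0.3],"grip": 0.48},
    {"twist": [-1,0,0],"xyz": [0,-1.9,0.8],"grip": 0.48},
    {"twist": [-1.46,0,0],"xyz": [-0.05,-2.7,1.4],"grip": 0.48},
    {"twist": [-1.46,0,0],"xyz": [-0.07,-3.06,1.66],"grip": 0.48},
    {"twist": [-1.46,0,0],"xyz": [-0.07,-3.06,1.66],"grip": 0.48},
  ],
)

```text
clock: 9.35
position: [0.4187, 0.2, 0.2018]
ee_rot: [-2.052, -2.37, 0.011]
force: [1.1, 0.8, 0.7]
width: 0.266
```

Run:
```python
from h import *
print(rel(bar(2.44,-.002,.03),down(A8)),rel(bar(2.44,-.002,.0),down(A8)),arm.observe()["width"])
t=arm.get_image("top");s=arm.get_image("scene")
A=cv2.resize(t[150:250,150:250],None,fx=3.6,fy=3.6);B=cv2.resize(s[80:220,280:400],None,fx=3.3,fy=3.3)
C=np.zeros((470,800,3),np.uint8);C[:A.shape[0],:A.shape[1]]=A;C[:B.shape[0],400:400+B.shape[1]]=B
cv2.imwrite("pics/p7.png",C)
```

```text
(array([-0.002,  0.097,  0.774]), array([-0.057, -0.003,  0.021])) (array([-0.002,  0.102,  1.274]), array([-0.057, -0.003,  0.021])) 0.2663224068397248
```

View pics/p7.png

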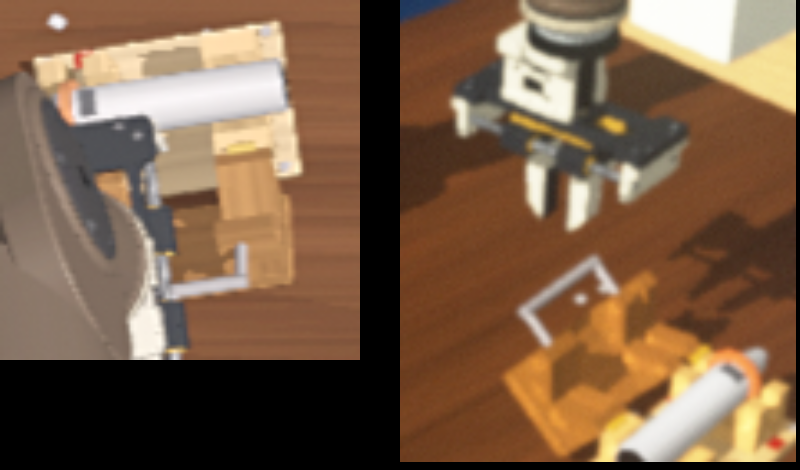

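The fingers are above the bar (scene crop 560,285), and the TCP is about 6 mm short in tool y. I'll descend and correct that on the way.

Call:
jog_arm(
  moves=[
    {"twist": [-0.06,0,0],"xyz": [0,0.1,0.4],"grip": 0.48},
    {"twist": [-0.06,0,0],"xyz": [0,0.1,0.75],"grip": 0.48},
    {"twist": [-0.06,0,0],"xyz": [0,0.1,0.75],"grip": 0.48},
  ],
)

```text
clock: 9.82
position: [0.4282, 0.2008, 0.1565]
ee_rot: [2.058, 2.37, 0.001]
force: [0.1, -0.6, 0.9]
width: 0.261
```

Run:
```python
from h import *
print(rel(bar(2.44,-.002,.0),down(A8)))
```

```text
(array([ 0.007, -0.071,  0.521]), array([0.013, 0.011, 0.005]))
```

Call:
jog_arm(
  moves=[
    {"twist": [0,0,0],"xyz": [0,-0.06,0.15],"grip": 0.48},
    {"twist": [0,0,0],"xyz": [0,-0.06,0.3],"grip": 0.48},
    {"twist": [0,0,0],"xyz": [0,-0.06,0.42],"grip": 0.48},
    {"twist": [0,0,0],"xyz": [0,-0.06,0.52],"grip": 0.48},
    {"twist": [0,0,0],"xyz": [0,-0.06,0.52],"grip": 0.48},
  ],
)

```text
clock: 10.45
position: [0.4239, 0.2007, 0.1258]
ee_rot: [2.057, 2.371, 0.003]
force: [0.0, -0.7, 0.5]
width: 0.262
```

Call:
jog_arm(
  force=15,
  moves=[
    {"twist": [0,0,0],"xyz": [0,0,0],"grip": 0.7},
    {"twist": [0,0,0],"xyz": [0,0,0],"grip": 0.8},
    {"twist": [0,0,0],"xyz": [0,0,0],"grip": 1},
    {"twist": [0,0,0],"xyz": [0,0,0],"grip": 1},
    {"twist": [0,0,0],"xyz": [0,0,0],"grip": 1},
  ],
)

```text
clock: 11.08
position: [0.426, 0.2012, 0.1267]
ee_rot: [2.056, 2.369, 0.009]
force: [6.4, 1.5, -5.9]
width: 0.099
```

Run:
```python
from h import *
s=arm.observe();print(s["position"],(s["position"]-C0)@EX,bar(2.44),s["force"],s["width"]*92)
s=arm.get_image("scene");cv2.imwrite("pics/p8.png",cv2.resize(s[80:220,280:400],None,fx=4,fy=4))
```

```text
[0.42599994 0.20120701 0.12667784] -0.1468028495253083 [0.42597984 0.20088926 0.12528584] [ 6.38760861  1.53707794 -5.86798318] 9.151511972958184
```

View pics/p8.png

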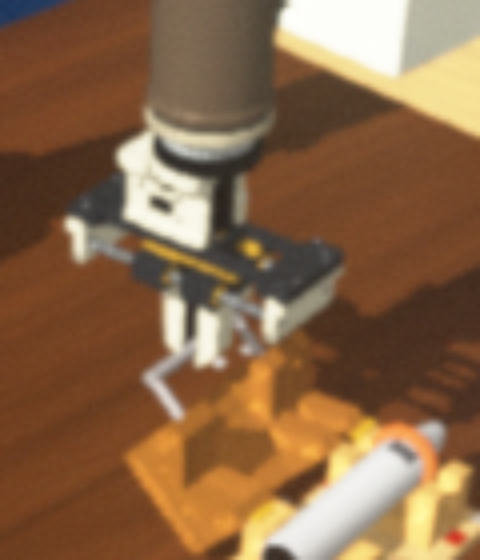

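The picture shows the bar pinched between the fingers, and the TCP agrees with q = 2.44. Next I'll work out the arc increments.

Run:
```python
from h import *
print(rel([*arm.observe()["position"]],down(A8)))
q=np.r_[2.44,np.arange(2.34,.2,-.11),.2,.12,.06,.02,0]
f=lambda q:np.array([122*np.cos(q)-15*np.sin(q),-(122*np.sin(q)+15*np.cos(q))])/60
for i in range(0,len(q)-1,5):
    print([(round(float(k),2),*np.round(f(k)-f(q[i]),2).tolist()) for k in q[i+1:i+6]])
```

```text
(array([0., 0., 0.]), array([ 0.042, -0.002,  0.01 ]))
[(2.34, 0.12, -0.17), (2.23, 0.27, -0.33), (2.12, 0.44, -0.48), (2.01, 0.62, -0.61), (1.9, 0.82, -0.72)]
[(1.79, 0.21, -0.09), (1.68, 0.42, -0.15), (1.57, 0.65, -0.19), (1.46, 0.87, -0.21), (1.35, 1.1, -0.2)]
[(1.24, 0.22, 0.03), (1.13, 0.44, 0.09), (1.02, 0.65, 0.18), (0.91, 0.85, 0.28), (0.8, 1.04, 0.41)]
[(0.69, 0.17, 0.15), (0.58, 0.33, 0.31), (0.47, 0.46, 0.49), (0.36, 0.58, 0.68), (0.25, 0.67, 0.89)]
[(0.2, 0.03, 0.1), (0.12, 0.08, 0.25), (0.06, 0.11, 0.37), (0.02, 0.12, 0.45), (0.0, 0.13, 0.5)]
```

Call:
jog_arm(
  moves=[
    {"twist": [0,0,0],"xyz": [0,0.12,-0.17],"grip": 1},
    {"twist": [0,0,0],"xyz": [0,0.27,-0.33],"grip": 1},
    {"twist": [0,0,0],"xyz": [0,0.44,-0.48],"grip": 1},
    {"twist": [0,0,0],"xyz": [0,0.62,-0.61],"grip": 1},
    {"twist": [0,0,0],"xyz": [0,0.82,-0.72],"grip": 1},
  ],
)

```text
clock: 11.75
position: [0.4715, 0.2078, 0.1697]
ee_rot: [-2.058, -2.373, -0.0]
force: [-5.7, -0.4, -0.0]
width: 0.1
```

Call:
jog_arm(
  moves=[
    {"twist": [0,0,0],"xyz": [0,0.21,-0.09],"grip": 1},
    {"twist": [0,0,0],"xyz": [0,0.42,-0.15],"grip": 1},
    {"twist": [0,0,0],"xyz": [0,0.65,-0.19],"grip": 1},
    {"twist": [0,0,0],"xyz": [0,0.87,-0.21],"grip": 1},
    {"twist": [0,0,0],"xyz": [0,1.1,-0.2],"grip": 1},
  ],
)

```text
clock: 12.38
position: [0.5384, 0.2171, 0.1823]
ee_rot: [2.057, 2.372, 0.004]
force: [-2.7, -0.3, 2.0]
width: 0.102
```

Run:
```python
from h import *
s=arm.observe();d=s["position"]-C0;print(d@EX,d@EY,d[2],bar(1.35),s["force"],s["width"]*92,rel(bar(.8),down(A8)))
x=d@EX+.044;z=d[2]-.058;print("q",np.arctan2(z,x)-np.arctan2(15,122),"r",np.hypot(x,z),np.hypot(.122,.015))
```

```text
-0.03331657703466881 -0.0025965744400838825 0.18231690171903794 [0.5398111  0.2168872  0.18032335] [-2.69053128 -0.31212183  2.04005796] 9.38085035702538 (array([-0.009,  1.058,  0.442]), array([ 0.018, -0.003,  0.012]))
q 1.3627331025054543 r 0.12477510801148242 0.1229186723000212
```

Tracking is good. Continuing.

Call:
jog_arm(
  moves=[
    {"twist": [0,0,0],"xyz": [0,0.22,0.03],"grip": 1},
    {"twist": [0,0,0],"xyz": [0,0.44,0.09],"grip": 1},
    {"twist": [0,0,0],"xyz": [0,0.65,0.18],"grip": 1},
    {"twist": [0,0,0],"xyz": [0,0.85,0.28],"grip": 1},
    {"twist": [0,0,0],"xyz": [0,1.04,0.41],"grip": 1},
  ],
)

```text
clock: 13.0
position: [0.6005, 0.2259, 0.1567]
ee_rot: [2.057, 2.371, 0.004]
force: [-2.7, -0.1, 1.5]
width: 0.1
```

Call:
jog_arm(
  moves=[
    {"twist": [0,0,0],"xyz": [0,0.17,0.15],"grip": 1},
    {"twist": [0,0,0],"xyz": [0,0.33,0.31],"grip": 1},
    {"twist": [0,0,0],"xyz": [0,0.46,0.49],"grip": 1},
    {"twist": [0,0,0],"xyz": [0,0.58,0.68],"grip": 1},
    {"twist": [0,0,0],"xyz": [0,0.67,0.89],"grip": 1},
  ],
)

```text
clock: 13.62
position: [0.6403, 0.2315, 0.1033]
ee_rot: [2.057, 2.371, 0.004]
force: [-1.9, -0.3, 2.2]
width: 0.103
```

Run:
```python
from h import *
s=arm.observe();d=s["position"]-C0;print(d@EX,d@EY,d[2],s["force"],s["width"]*92,[rel(bar(q),down(A8)) for q in(.1,0)])
x=d@EX+.044;z=d[2]-.058;print("q",np.arctan2(z,x)-np.arctan2(15,122),"r",np.hypot(x,z),np.hypot(.122,.015))
```

```text
0.06958965190988597 -0.0025208455592199545 0.10329922982714772 [-1.85813862 -0.30532375  2.18174812] 9.496903786550563 [(array([-0.008,  0.104,  0.304]), array([0.022, 0.001, 0.01 ])), (array([-0.008,  0.138,  0.506]), array([0.022, 0.001, 0.01 ]))]
q 0.2571321765937062 r 0.1222891215273943 0.1229186723000212
```

Call:
jog_arm(
  moves=[
    {"twist": [0,0,0],"xyz": [0,0.04,0.1],"grip": 1},
    {"twist": [0,0,0],"xyz": [0,0.08,0.2],"grip": 1},
    {"twist": [0,0,0],"xyz": [0,0.1,0.3],"grip": 1},
    {"twist": [0,0,0],"xyz": [0,0.12,0.39],"grip": 1},
    {"twist": [0,0,0],"xyz": [0,0.13,0.46],"grip": 1},
  ],
)

```text
clock: 14.25
position: [0.6476, 0.2325, 0.0763]
ee_rot: [2.057, 2.371, 0.004]
force: [-2.6, -1.8, 1.9]
width: 0.098
```

Call:
jog_arm(
  moves=[
    {"twist": [0,0,0],"xyz": [0,0,0.03],"grip": 1},
    {"twist": [0,0,0],"xyz": [0,0,0.05],"grip": 1},
    {"twist": [0,0,0],"xyz": [0,0,0.05],"grip": 1},
  ],
)

```text
clock: 14.62
position: [0.6479, 0.2326, 0.0736]
ee_rot: [2.057, 2.371, 0.005]
force: [0.4, -2.1, -0.1]
width: 0.101
```

Call:
jog_arm(
  moves=[
    {"twist": [0,0,0],"xyz": [0,0,0.03],"grip": 1},
    {"twist": [0,0,0],"xyz": [0,0,0.06],"grip": 1},
    {"twist": [0,0,0],"xyz": [0,0,0.06],"grip": 1},
  ],
)

```text
clock: 15.0
position: [0.648, 0.2327, 0.0722]
ee_rot: [2.057, 2.371, 0.007]
force: [-7.2, -3.2, 18.5]
width: 0.1
```

Call:
jog_arm(
  force=30,
  moves=[
    {"twist": [0,0,0],"xyz": [0,0,0.03],"grip": 1},
    {"twist": [0,0,0],"xyz": [0,0,0.06],"grip": 1},
    {"twist": [0,0,0],"xyz": [0,0,0.06],"grip": 1},
    {"twist": [0,0,0],"xyz": [0,0,0.06],"grip": 1},
  ],
)

```text
clock: 15.5
position: [0.6481, 0.2328, 0.0714]
ee_rot: [2.058, 2.371, 0.009]
force: [-17.8, -5.2, 43.6]
width: 0.095
```

Call:
jog_arm(
  moves=[
    {"twist": [0,0,0],"xyz": [0,0,-0.06],"grip": 1},
    {"twist": [0,0,0],"xyz": [0,0,-0.08],"grip": 0.9},
    {"twist": [0,0,0],"xyz": [0,0,-0.08],"grip": 0.6},
    {"twist": [0,0,0],"xyz": [0,0,-0.08],"grip": 0.5},
    {"twist": [0,0,0],"xyz": [0,0,-0.08],"grip": 0.5},
  ],
)

```text
clock: 16.12
position: [0.6474, 0.2329, 0.0707]
ee_rot: [2.057, 2.372, 0.004]
force: [0.5, -0.2, -0.8]
width: 0.247
```

Call:
jog_arm(
  moves=[
    {"twist": [0,0,0],"xyz": [0,0,-0.2],"grip": 0.5},
    {"twist": [0,0,0],"xyz": [0,0,-0.8],"grip": 0.5},
    {"twist": [0,0,0],"xyz": [0,0,-1.6],"grip": 0.5},
    {"twist": [0,0,0],"xyz": [0,0,-2.4],"grip": 0.5},
    {"twist": [0,0,0],"xyz": [0,0,-2.4],"grip": 0.5},
  ],
)

```text
clock: 16.75
position: [0.6496, 0.2328, 0.2207]
ee_rot: [2.055, 2.368, 0.016]
force: [0.5, 0.9, -0.7]
width: 0.248
```

Call:
jog_arm(
  moves=[
    {"twist": [0,0,0],"xyz": [-1,0,0],"grip": 0.5},
    {"twist": [0,0,0],"xyz": [-2,0,0],"grip": 0.5},
    {"twist": [0,0,0],"xyz": [-3,0,0],"grip": 0.5},
    {"twist": [0,0,0],"xyz": [-4,0,0],"grip": 0.5},
    {"twist": [0,0,0],"xyz": [-4,0,0],"grip": 0.5},
  ],
)

```text
clock: 17.38
position: [0.6806, -0.0132, 0.2156]
ee_rot: [2.067, 2.359, -0.0]
force: [0.7, 0.5, -0.4]
width: 0.254
```

Run:
```python
from h import *
for q in(0,.05):print([proj(n,bar(q,y=y)).round(1) for n in("scene","top") for y in(-.054,.054)])
t=arm.get_image("top");s=arm.get_image("scene");cv2.imwrite("pics/s9.png",s)
A=cv2.resize(t[130:230,140:250],None,fx=3.5,fy=3.5,interpolation=cv2.INTER_CUBIC);B=cv2.resize(s[150:260,310:420],None,fx=3.6,fy=3.6,interpolation=cv2.INTER_CUBIC)
C=np.zeros((400,800,3),np.uint8);C[:A.shape[0],:A.shape[1]]=A;C[:B.shape[0],400:400+B.shape[1]]=B
cv2.imwrite("pics/p9.png",C)
```

```text
[array([383.4, 220.6]), array([404. , 201.8]), array([207.8, 145.7]), array([167.2, 151.7])]
[array([383.4, 218.8]), array([404. , 199.9]), array([207.5, 145.4]), array([166.6, 151.4])]
```

View pics/p9.png

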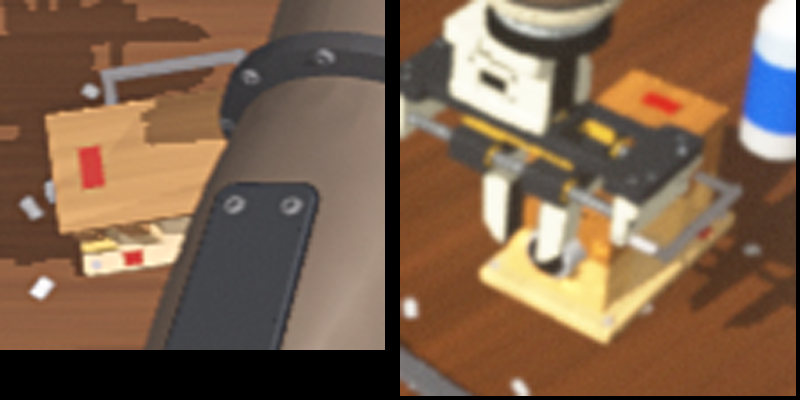

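The arm blocks the view, so I'll move it further aside for a last look.

Call:
jog_arm(
  moves=[
    {"twist": [0,0,0],"xyz": [-0.8,-0.4,-0.3],"grip": 0.5},
    {"twist": [0,0,0],"xyz": [-1.7,-0.9,-0.6],"grip": 0.5},
    {"twist": [0,0,0],"xyz": [-2.6,-1.4,-0.9],"grip": 0.5},
    {"twist": [0,0,0],"xyz": [-3.4,-1.8,-1.2],"grip": 0.5},
    {"twist": [0,0,0],"xyz": [-3.8,-2,-1.2],"grip": 0.5},
  ],
)

```text
clock: 18.1
position: [0.5936, -0.2499, 0.2887]
ee_rot: [2.057, 2.368, 0.005]
force: [0.8, 0.7, -0.4]
width: 0.252
```

Run:
```python
from h import *
t=arm.get_image("top");s=arm.get_image("scene");cv2.imwrite("pics/s10.png",s)
A=cv2.resize(t,None,fx=.7,fy=.7);B=cv2.resize(s[150:260,310:420],None,fx=3.6,fy=3.6,interpolation=cv2.INTER_CUBIC)
C=np.zeros((400,800,3),np.uint8);C[:A.shape[0],:A.shape[1]]=A;C[:B.shape[0],400:400+B.shape[1]]=B
cv2.imwrite("pics/p10.png",C)
```

```text
(no output)
```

View pics/p10.png

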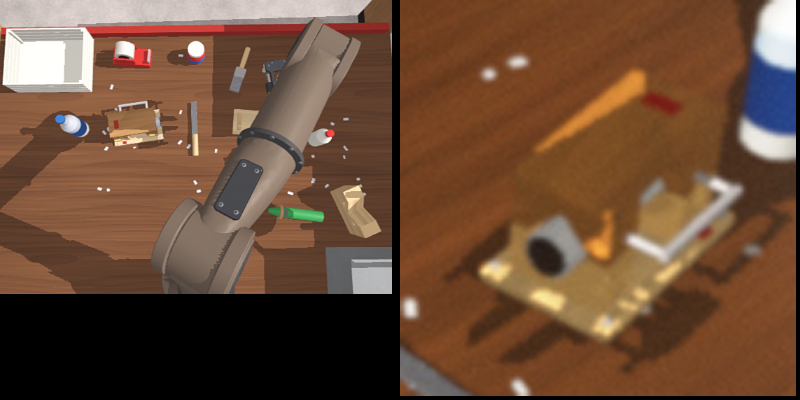

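In the last picture the lid is closed over the pipe. The bar corners, at scene (383,221) and (404,202), match the predictions for q = 0 of (383.4,220.6) and (404,201.8). The file and both bottles appear unmoved, and the arm is clear of everything.

```bash
python3 -c "
from cell import arm
print(arm.observe()['clock'],arm.sign_off())"
```

```text
the job is handed in; nothing more can be done
18.2 None
```

I laid the pipe in the lower half of the clamp with its collar in the slot, let go, then swung the lid over by its bar, pressed it home and let go. The job was handed in at 18.2 s with the arm clear of everything.

**Pipe:** before release its axis was about 57.4 mm above the bench, against about 57.3 mm for a full seat. Afterwards the pictures showed the collar level with the red marks.

**Lid:** it met a firm stop under about 44 N of downward force from the fingers. In the last picture the bar's corners were within half a pixel of where a fully closed lid puts them. That picture can't tell a gap much under 0.02 rad from fully closed. I did not press it a second time.

**Other checks:** the file and both bottles appear unmoved in the last picture. The two cameras disagreed by 2 to 6 mm on the first positions, so I used values in between. No check failed.

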